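# Sort lapped specimens by the drag felt on a glass plate

### The arm

A 6-joint arm with a two-finger parallel gripper is mounted at the origin on the work surface. World frame = base frame: x ahead of the robot, y to its left, z up, the work surface at z = 0. Lengths are in m, angles in rad, forces in N, time in s.
With the tool pointing down it reaches from about 0.325 to 0.9 m from the base axis. Payload 3.5 kg.
Tool frame: the origin (TCP) lies at the very end of the fingers, on their centre line; the grasp point (between the pads) lies 19 mm behind it (arm.pinch_z is the distance from the TCP to the grasp point, in m); y points along the fingers, z is the direction in which the jaws open and shut, and the axes are right-handed (so a half turn about y gives the same grasp; the last joint's range is limited). The gripper opens to 85 mm and grips with 20 to 120 N. Pads are 22 mm wide; open, the fingers measure 114 mm over their backs; the gripper's body (76 mm by 85 mm) begins 54 mm behind the grasp point. The pads swing forward as they close: fully open they stand 13 mm farther back than shut.
Start: joints at [1.235, 0.276, -0.026, 1.268, 0, 1.467], TCP at [0.144, 0.608, 0.205] pointing down, gripper open.
Joint ranges: [-3.12, 3.12], [-0.85, 1.88], [-1.08, 1.24], [-1.95, 2.15], [-1.57, 1.53], [-3.14, 3.14]. Speed limits (rad/s): [2.57, 2.57, 3.14, 3.14, 3.14, 3.14].

### API

Orientations are given as [roll, pitch, yaw] about the fixed x, y, z axes, in that order (R = Rz(yaw) Ry(pitch) Rx(roll)).
In Python, from plant import arm gives the robot as it stands. Calls block until the motion is done:
- arm.movep(position, orientation): joint-space move of the TCP to a pose.
- arm.move_l(position, orientation=None, velocity=0.15): straight line of the TCP; orientation=None keeps the orientation; velocity is the mean speed in m/s.
- arm.move_joints(angles): joint-space move.
- arm.command_gripper(opening, newtons=None): finger opening in m; newtons is the grip in N (None keeps the last); returns when the fingers have stopped.
- arm.dwell(seconds).
- arm.solve_ik(position, orientation): joint angles nearest the present ones, or None.
- arm.get_image(name): name is "scene" or "side" or "wrist"; returns a dict with "image" (400x640x3 uint8, red, green, blue), "fx", "fy", "cx", "cy" (pixels), "T" (4x4, takes a point from camera to world coordinates). Camera axes: x right, y up, looking along -z (the intrinsics and any distortion apply to the point x, -y, -z); pixel columns grow to the right and rows downward; lengths in m; the calibration is good to about 2 mm. A picture is of the moment at which its call begins. There is no depth.
A pose or a line that the arm cannot do raises arm.MotionError and nothing moves.
- arm.close_job(): hands the job in, once; it reports no verdict.
Readings, each from a call of its own:
- arm.current_time(): time.
- arm.current_joints(): joint angles.
- arm.current_qvel(): joint speeds.
- arm.current_joint_torque(): joint torques, N m.
- arm.current_ee_pos(): TCP position.
- arm.current_tcp_rot(): TCP orientation.
- arm.current_wrist_force(): force on the tool from outside, world axes, zero at the start.
- arm.current_wrist_torque(): the same for the moment, N m.
- arm.current_finger_gap(): finger opening in m.
Only numpy, scipy, OpenCV 4.12 (cv2) and the standard library are available. Lean on these libraries where they do the work, as an engineer would, in place of code of your own. Each camera call takes 0.05 s, during which the arm holds its last target. There are 200 camera calls.

### The job

Three specimens lie face down on the glass plate of the specimen tray, each under an identical lapping holder, and some are already polished while others are still rough: slide each holder on the glass to feel how hard it drags, then slide the polished ones wholly onto the carrier with the wire loop, which goes to the microscope, and the rough ones wholly onto the plain carrier, which goes back to grinding. Keep the holders flat on their specimens all the time, sliding and never lifting or tipping them, and leave everything else on the bench and in the tray where it is.

Things in the scene. Friction and masses are not known exactly. Their poses are not given: they have to be found in the camera images.
- tray: Fixed aluminium tray, 270 mm along x, 560 mm along y, rim 4 mm thick and 20 mm high; origin under its centre, z up. In its middle a pale glass plate, 260 mm along y, as wide as the tray inside; surface 11 mm above the bench. A carrier fills each end (+y, -y); which is at which end changes. Bottle, jar and screwdriver lie on the bench 60 mm or more beyond its +x side: leave them alone.
- carrier_loop: Fixed steel carrier plate for the microscope: 258 mm along x, 140 along y, 8 thick, axes parallel to the tray's; origin at centre of underside, 203 mm from the tray's centre along tray y. Surface level with the glass; holders slide freely over the 3 mm gap. Known by a standing loop of 8 mm round wire at its +x edge (118 mm from origin), 78 mm wide along y, 42 mm high above the underside.
- carrier_flat: Fixed steel carrier plate for what goes back to grinding: same size, height and axes as the other carrier, but plain, with no loop; only two flat round 22 mm finger marks near its +x edge.
- holder_a: Hand-lapping holder: round knurled steel weight, 57 mm diameter, 38 mm high, with a knob (22 mm diameter, 12 high) on top; origin at centre of its underside, z up. A pocket below sits loosely over a specimen 44 mm in diameter, 12 thick, which carries it: its underside stays 2 mm above the glass. Sliding it takes the specimen along; lifted, it leaves it behind. About 0.86 kg in all.
- holder_b: A second such holder, looking the same. Pushed without pressing down, on glass or carrier alike, any of the three drags with under 1 N if its specimen is polished (friction 0.08) and, if rough (0.8), with 2 to 3 N at 20 mm/s, 3 to 5 at 60 and 4 to 7 at 100 mm/s; a polished one glides on far longer when let go. Which holder has which finish changes: neither name nor place tells it.
- holder_c: A third such holder with its specimen, looking the same. The three stand on the glass in separate rows, about 70 mm apart along the tray's x, so that each can slide along the tray's y past the others.
- tweezers: Loose steel tweezers, 133 mm long, 18 mm wide, 6 mm thick, lying on the glass along the tray's y, about 20 mm from the tray's +x rim; origin at the middle of the underside. To be left alone.
- loupe: Loose black loupe, 34 mm in diameter, 32 mm high, standing on the glass near the tray's +x rim; origin at the centre of its underside. To be left alone.
Not all that is in view belongs to the job. Leave any green or orange look-alike of the holder_b alone. What is shaped like the holder_c but orange is not meant.

How it is judged:
At the end, for the whole second after the job is handed in: every polished specimen is wholly on the carrier with the loop and every rough one wholly on the plain carrier (specimen centre within 47 mm of the carrier's centre along the carrier's y and 107 mm along its x), each with its holder flat on it (tilt under 0.06 rad), at rest (y of specimen_polished_1_c0 in the frame of carrier_loop between -0.047 and 0.047 m and x of specimen_polished_1_c0 in the frame of carrier_loop between -0.107 and 0.107 m and z of each of specimen_polished_1_c0, specimen_polished_2_c0 in the frame of carrier_loop below 0.017 m and y of specimen_polished_2_c0 in the frame of carrier_loop between -0.047 and 0.047 m and x of specimen_polished_2_c0 in the frame of carrier_loop between -0.107 and 0.107 m and y of specimen_rough_c0 in the frame of carrier_flat between -0.047 and 0.047 m and x of specimen_rough_c0 in the frame of carrier_flat between -0.107 and 0.107 m and z of specimen_rough_c0 in the frame of carrier_flat below 0.017 m and angle between each of holder_a, holder_b, holder_c's own z axis and vertical below 0.06 rad and height (world z) of each of holder_a, holder_b, holder_c below 0.016 m and linear speed of each of holder_a, holder_b, holder_c below 0.01 m/s); the robot touches nothing.
It fails at once if a holder is lifted more than 10 mm or tipped more than 17 degrees (height (world z) of any of holder_a, holder_b, holder_c above 0.023 m or angle between any of holder_a, holder_b, holder_c's own z axis and vertical above 0.3 rad).
It fails at once if the tweezers, loupe, bottle, jar or screwdriver is moved more than 30 mm (distance of any of tweezers, loupe, bottle_c0, paste_jar_c0, screwdriver_c0 from where it was at the start of the episode above 0.03 m).
It also fails if it takes over 59 s, if anything falls off the work surface, if the arm or the gripper's body presses on something with over 40 N, if the wrist force passes 120 N, or if a joint passes its speed limit or range.

## Working session

There is one attempt and no reset: what is moved stays moved. The work goes in short steps, each a Python script; the robot and the scene stay as the last script left them, time stands still between calls to the robot, and variables do not carry over. Pictures are saved under pics/ and viewed, about 8 in all and at most 12, crops included, and the job is handed in when it is done.

```bash
mkdir -p pics; ls
python3 - <<'E'
from plant import arm
import cv2,numpy as np
for n in("scene","side"):
    d=arm.get_image(n); cv2.imwrite(f"pics/{n}0.png",d["image"][:,:,::-1]); print(n,d["fx"],d["fy"],d["cx"],d["cy"],[k for k in d]); print(np.round(d["T"],3))
    np.savez(f"{n}0.npz",**{k:v for k,v in d.items() if isinstance(v,(np.ndarray,float,int))})
print(arm.current_time(),arm.current_tcp_rot(),arm.current_finger_gap(),arm.current_wrist_force(),arm.pinch_z)
E
```

```text
pics
scene 492.06199339121247 492.06199339121247 328.6718080993687 203.5620293987284 ['image', 'fx', 'fy', 'cx', 'cy', 'T']
[[-0.871 -0.378  0.315  0.794]
 [ 0.492 -0.676  0.549  0.471]
 [ 0.006  0.633  0.774  0.672]
 [ 0.     0.     0.     1.   ]]
side 504.7459888262852 504.7459888262852 323.2803277592657 202.9413803303037 ['image', 'fx', 'fy', 'cx', 'cy', 'T']
[[ 0.727  0.431 -0.535 -0.005]
 [-0.687  0.438 -0.58  -0.555]
 [-0.016  0.789  0.614  0.659]
 [ 0.     0.     0.     1.   ]]
0.1 [-1.57284849e+00  1.94679458e-04 -2.32753794e-01] 0.08564904696461702 [-0.73707676  0.74653255 -0.67356399] 0.0187
```

View pics/scene0.png

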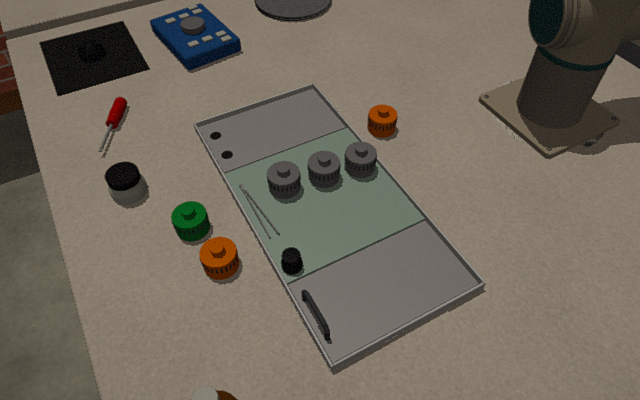

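View pics/side0.png

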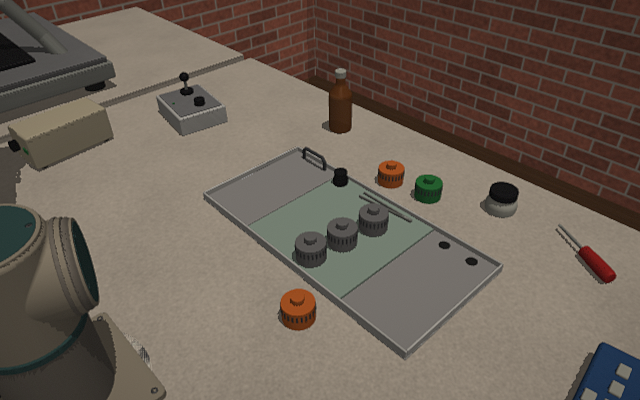

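Scene: the holders' knob tops are at (284,170), (324,154) and (362,148). The glass is the green area, the loop carrier is at the near end (+y) and the plain one, with finger marks, at the far end. Side view: the knobs are at (310,238), (342,222) and (373,208), and the tweezers and loupe lie along the +x rim.

View pics/c.png

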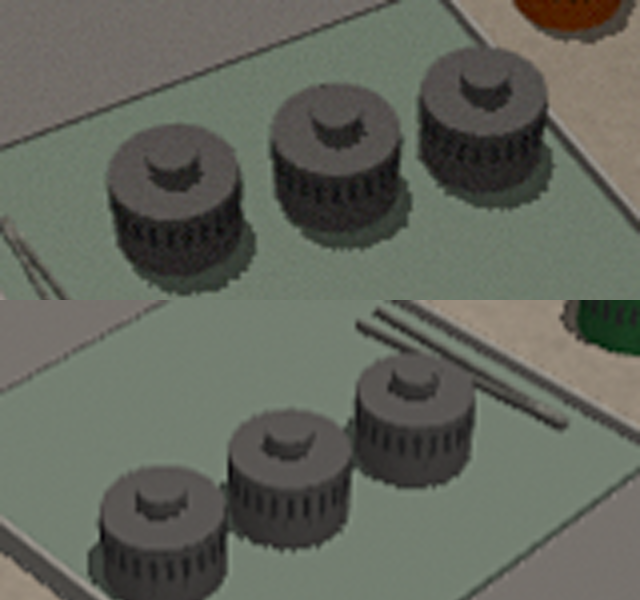

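The crop gives disc-top centres of (283.6,173), (323.9,162.7) and (360.8,153.3) in scene, and (373.8,213.8), (342.6,227.8) and (310.8,242) in side. I'll cast those rays and move above the first holder, testing whether forces can be read during a motion.

```bash
cat >> h.py <<'E'
import threading,time
from plant import arm
O=[-np.pi/2,0,0]
def watched(fn,*a,**k):
    out=[];err=[]
    def run():
        try: fn(*a,**k)
        except Exception as e: err.append(e)
    t=threading.Thread(target=run); t.start()
    while t.is_alive():
        out.append(np.r_[arm.current_time(),arm.current_ee_pos(),arm.current_wrist_force()]); time.sleep(.01)
    t.join()
    if err: raise err[0]
    return np.array(out)
E
timeout 100 python3 - <<'E'
from h import *
np.set_printoptions(precision=4,suppress=True)
S=dict(np.load("scene0.npz"));D=dict(np.load("side0.npz"))
for a,b in (((283.6,173),(373.8,213.8)),((323.9,162.7),(342.6,227.8)),((360.8,153.3),(310.8,242))): print(ray(S,a,.051),ray(D,b,.051))
print("loupe",ray(S,(291,256),.043),ray(D,(341,172),.043))
for x in(.431,.5,.574):
    for y in(-.224,-.05,.181): print(x,y,arm.solve_ik([x,y,.016],O))
arm.movep([.574,-.064,.13],O)
print(arm.current_time())
o=watched(arm.move_l,[.574,-.064,.09],velocity=.05); print(len(o)); print(o[::max(1,len(o)//8)]); print(arm.current_time())
d=arm.get_image("wrist"); import cv2; cv2.imwrite("pics/w1.png",d["image"][:,:,::-1])
E
```

```text
[ 0.5751 -0.0657] [ 0.5696 -0.0721]
[ 0.5027 -0.0534] [ 0.4984 -0.0593]
[ 0.4341 -0.0417] [ 0.4304 -0.047 ]
loupe [0.6381 0.0869] [0.633  0.0796]
0.431 -0.224 [-0.6125  0.2165 -0.5482  0.8061  0.     -0.6125]
0.431 -0.05 [-0.2647  0.1331 -0.6537  0.784   0.     -0.2647]
0.431 0.181 [ 0.2592  0.1875 -0.586   0.7973  0.      0.2592]
0.5 -0.224 [-0.5392  0.3123 -0.4153  0.8432  0.     -0.5392]
0.5 -0.05 [-0.2284  0.2427 -0.5131  0.815   0.     -0.2284]
0.5 0.181 [ 0.2257  0.2877 -0.4505  0.8326  0.      0.2257]
0.574 -0.224 [-0.4769  0.4153 -0.26    0.8955  0.     -0.4769]
0.574 -0.05 [-0.1991  0.3551 -0.3522  0.8635  0.     -0.1991]
0.574 0.181 [ 0.1981  0.3938 -0.2934  0.8836  0.      0.1981]
2.925
1
[[ 3.875   0.5743 -0.0641  0.0903 -0.4691 -0.9157 -0.0959]]
3.875
```

View pics/w1.png

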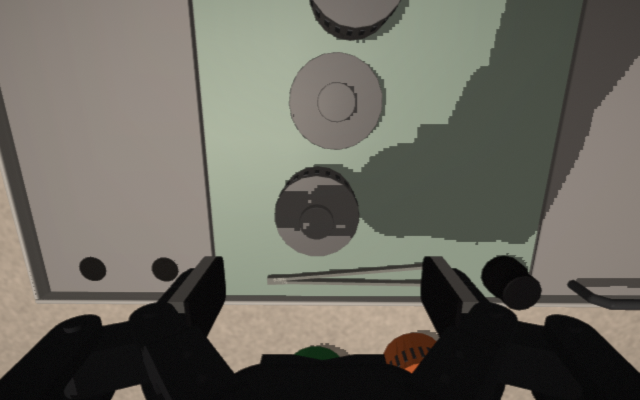

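Wrist view: holder 1 at (317,212) is roughly centred between the fingers (tips at columns 215 and 430), and holder 2 is at (337,100). Calls are serialised, so force can't be read mid-motion from a thread. I'll push with one finger in a wide cage, then read residual force at once and look at how far the holder glided.

```bash
cat >> h.py <<'E'
def probe(dy,v):
    p=arm.current_ee_pos(); arm.move_l([p[0],p[1]+dy,p[2]],velocity=v)
    o=[]
    for i in range(5):
        o.append(np.r_[arm.current_time(),arm.current_ee_pos()[1],arm.current_qvel()[0],arm.current_wrist_force()])
        if i<4: arm.dwell(.02)
    return np.array(o)
def snap(n):
    import cv2; d=arm.get_image("wrist"); cv2.imwrite(f"pics/{n}.png",d["image"][:,:,::-1]); return d
E
timeout 100 python3 - <<'E'
from h import *
np.set_printoptions(precision=4,suppress=True)
arm.move_l([.572,-.069,.016],velocity=.12)
print(arm.current_wrist_force(),arm.current_time())
arm.command_gripper(.070); print(arm.current_finger_gap(),arm.current_ee_pos(),arm.current_time())
print(probe(.03,.08)); print(probe(.03,.08)); print(arm.current_time())
snap("w2")
E
```

```text
[ 0.0328 -0.0193  1.2179] 4.6917
0.07016905179498409 [ 0.5726 -0.0691  0.0168] 5.0
[[ 5.525  -0.0383 -0.0136  0.0882 -0.1931 -0.6999]
 [ 5.5417 -0.0385 -0.0101 -0.1964  0.8472  0.0071]
 [ 5.5583 -0.0386 -0.0107  0.6129 -0.0479  0.7785]
 [ 5.575  -0.0387 -0.0108  0.2118 -0.6972  0.4386]
 [ 5.5917 -0.0388 -0.0091 -0.0392 -0.1868  0.1112]]
[[ 6.1167 -0.0081 -0.0115 -0.258  -0.5262  0.6987]
 [ 6.1333 -0.0082 -0.0113 -0.2788  0.0955  0.3153]
 [ 6.15   -0.0084 -0.0085 -0.4468  0.0383  0.0877]
 [ 6.1667 -0.0085 -0.009   0.5831 -0.2123 -0.7995]
 [ 6.1833 -0.0086 -0.009  -0.2759 -0.1155 -0.0001]]
6.1833
```

View pics/w2.png

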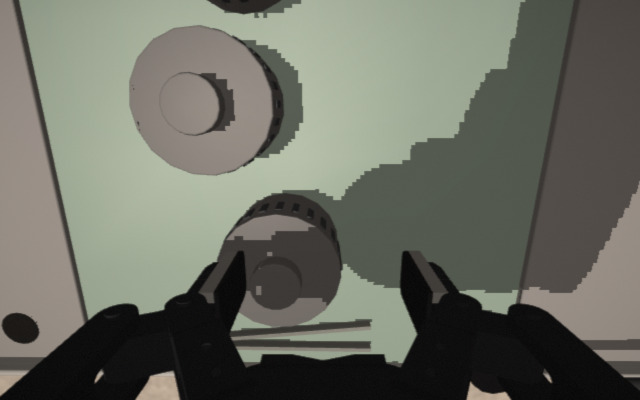

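Holder 1 is at about (279,270) beside the left finger (tip at column 240), with the right finger at 405. I'll check this with wrist-camera rays.

```bash
timeout 100 python3 - <<'E'
from h import *
import cv2
np.set_printoptions(precision=4,suppress=True)
d=arm.get_image("wrist"); print(d["T"],d["fx"],d["cx"],d["cy"],arm.current_ee_pos(),arm.current_time())
print("h1",ray(d,(279,270),.051),"h1 left/right",ray(d,(217,268),.051),ray(d,(341,268),.051)," knob",ray(d,(275,283),.063)); print("h2",ray(d,(205,100),.051),ray(d,(191,103),.063))
Ti=np.linalg.inv(d["T"])
def pr(p):
    c=Ti@np.r_[p,1]; return np.round([d["cx"]+d["fx"]*c[0]/-c[2], d["cy"]-d["fy"]*c[1]/-c[2]],1)
for z in(.017,.03,.05):
    for y in(-.0435,.0265):
        for x in (.561,.583): print(x,y,z,pr([x,y,z]))
s=arm.get_image("scene")["image"]; t=arm.get_image("side")["image"]
f=lambda c:cv2.resize(c,None,fx=3,fy=3)
cv2.imwrite("pics/s2.png",np.vstack([f(s[100:200,220:440]),f(t[160:260,270:490])])[:,:,::-1])
E
```

```text
[[-0.0013 -0.961  -0.2765  0.5021]
 [ 1.     -0.0014  0.0001 -0.0081]
 [-0.0005 -0.2765  0.961   0.1863]
 [ 0.      0.      0.      1.    ]] 330.2766246343106 322.73138437349934 202.5253847664595 [ 0.5725 -0.0089  0.0166] 6.2833
h1 [ 0.5729 -0.0279] h1 left/right [ 0.5719 -0.0559] [0.5718 0.0002]  knob [ 0.5726 -0.028 ]
h2 [ 0.4993 -0.0543] [ 0.5006 -0.0553]
0.561 -0.0435 0.017 [257.5 220.5]
0.583 -0.0435 0.017 [259.6 257.7]
0.561 0.0265 0.017 [386.6 220.7]
0.583 0.0265 0.017 [384.5 257.8]
0.561 -0.0435 0.03 [252.6 229. ]
0.583 -0.0435 0.03 [255.  268.5]
0.561 0.0265 0.03 [391.4 229.2]
0.583 0.0265 0.03 [388.9 268.7]
0.561 -0.0435 0.05 [243.4 244.9]
0.583 -0.0435 0.05 [246.5 288.7]
0.561 0.0265 0.05 [400.3 245.1]
0.583 0.0265 0.05 [397.2 288.9]
```

View pics/s2.png

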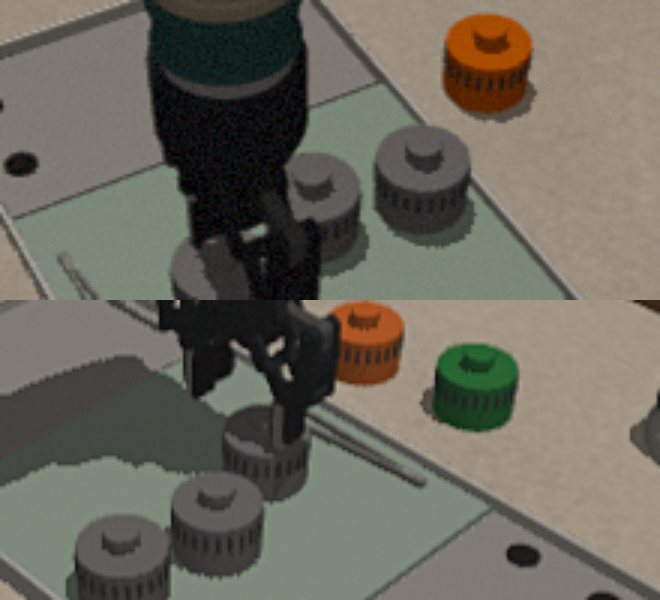

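```bash
timeout 100 python3 - <<'E'
from h import *
import cv2
d=arm.get_image("side"); Ti=np.linalg.inv(d["T"]); e=arm.current_ee_pos(); print(e)
def pr(p):
    c=Ti@np.r_[p,1]; return np.round([d["cx"]+d["fx"]*c[0]/-c[2], d["cy"]-d["fy"]*c[1]/-c[2]],1)
im=d["image"].copy(); im=cv2.resize(im[140:240,300:440],None,fx=5,fy=5)
for z in(.017,.03,.04,.05,.06):
    for y in(-.035,.035):
        p=pr([e[0],e[1]+y,z]); print(z,y,p); q=((p-[300,140])*5).astype(int); cv2.circle(im,tuple(map(int,q)),3,(255,0,0) if z<.02 else (255,255,0),-1)
cv2.imwrite("pics/s3.png",im[:,:,::-1])
E
```

```text
[ 0.5724904  -0.00902918  0.0166037 ]
0.017 -0.035 [363.4 220.1]
0.017 0.035 [338.5 204.6]
0.03 -0.035 [363.7 215. ]
0.03 0.035 [338.6 199.6]
0.04 -0.035 [363.8 211.1]
0.04 0.035 [338.6 195.7]
0.05 -0.035 [364. 207.]
0.05 0.035 [338.6 191.7]
0.06 -0.035 [364.2 203. ]
0.06 0.035 [338.6 187.7]
```

View pics/s3.png

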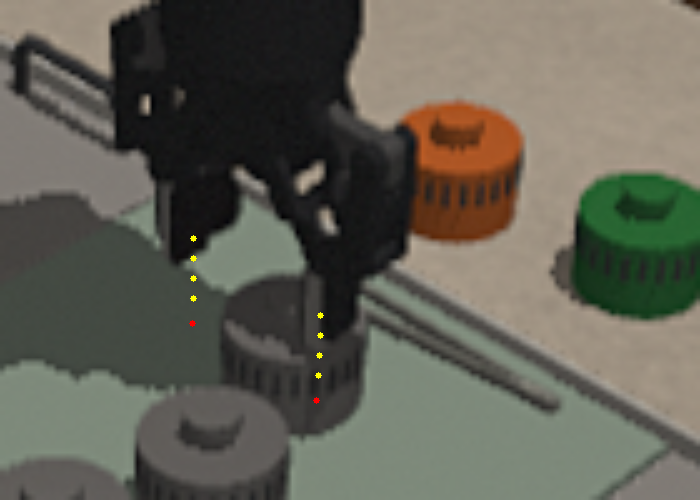

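The fingertips are really about 30 mm above the TCP point at this opening (around z≈0.048), so the pad pushed the knob, not the body. I'll raise, re-centre, and go lower stepwise while checking force.

```bash
timeout 100 python3 - <<'E'
from h import *
np.set_printoptions(precision=4,suppress=True)
arm.move_l([.572,-.009,.06],velocity=.15)
arm.command_gripper(.085)
d=arm.get_image("wrist"); print(arm.current_time())
arm.move_l([.572,-.028,.06],velocity=.15)
arm.move_l([.572,-.028,.010],velocity=.15)
for z in(.004,-.001,-.005):
    arm.move_l([.572,-.028,z],velocity=.1)
    f=np.mean([arm.current_wrist_force() for _ in range(4)],0); print(z,f,arm.current_ee_pos())
    if abs(f[2])>4: break
arm.command_gripper(.07); print(arm.current_finger_gap(),arm.current_wrist_force(),arm.current_time())
snap("w3")
E
```

```text
7.225
0.004 [-0.1404 -0.7646 -0.9936] [ 0.5725 -0.028   0.0045]
-0.001 [-0.3973 -0.2709 -0.326 ] [ 0.5717 -0.028  -0.0012]
-0.005 [-0.3972  0.01   -0.095 ] [ 0.5716 -0.028  -0.0054]
0.06996182647576282 [ 0.4735  0.3662 -0.2855] 9.0333
```

View pics/w3.png

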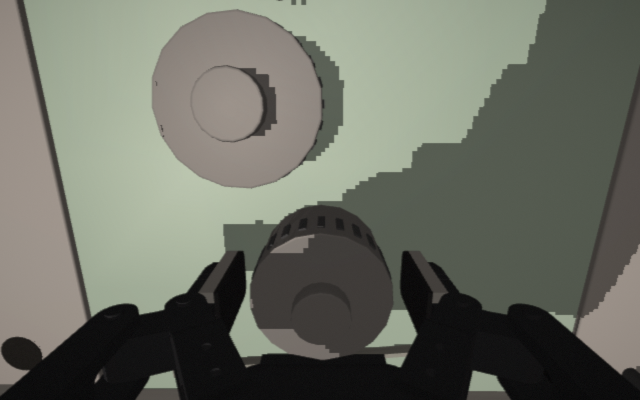

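The holder (columns 250–393) now stands between the pads (245 and 402), with the tips below the disc top. Next is a glide test in +y, measuring the holder's offset between the pads by its non-green run in the wrist image.

```bash
cat >> h.py <<'E'
ZL=-.005
def offset(im):
    """holder centre column relative to finger mid-line, in mm (wrist image, 2.5 px/mm)"""
    out=[]
    for r in range(228,246,2):
        row=im[r].astype(float); g=(row[:,1]-row[:,0])/(row[:,1]+1)<.03
        xs=np.where(g[247:400])[0]+247
        if len(xs)>20: out.append((xs.min(),xs.max()))
    o=np.median(out,0) if out else [np.nan]*2
    return o,(np.mean(o)-323.5)/2.5
E
timeout 100 python3 - <<'E'
from h import *
import cv2
np.set_printoptions(precision=4,suppress=True)
for n in("w2","w3"): print(n,offset(cv2.imread(f"pics/{n}.png")[:,:,::-1]))
p=probe(.04,.1); print(p[:,3:]); arm.dwell(.1)
d=snap("w4"); print(offset(d["image"]),arm.current_ee_pos(),arm.current_time())
E
```

```text
w2 (array([247., 336.]), np.float64(-12.8))
w3 (array([270., 373.]), np.float64(-0.8))
[[ 0.7302  0.7953  0.0355]
 [-0.4898 -0.4615 -0.6879]
 [ 0.4743  0.4381  0.0658]
 [ 0.2415 -0.4311  0.3385]
 [ 0.4756 -0.5369 -0.038 ]]
(array([275., 377.]), np.float64(1.0)) [ 0.5721  0.0115 -0.0049] 9.85
```

View pics/w4.png

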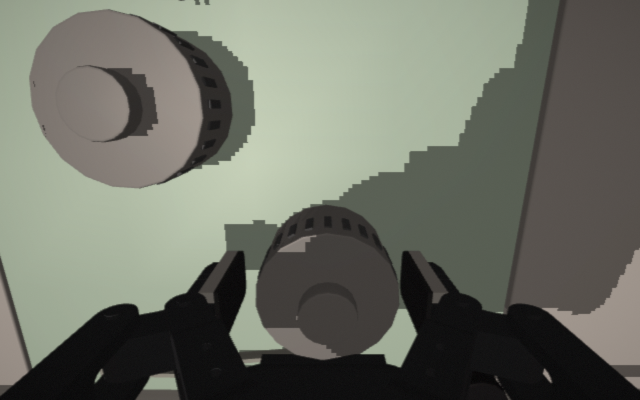

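Holder 1 glided: its contact offset would be −6.5 mm, but it sits at +1.0 mm (columns 256–400), and the residual force is about 0, so it is polished. I'll take it to the loop carrier, then test holder 2.

```bash
cat >> h.py <<'E'
def deliver(y,v):
    arm.command_gripper(.064); p=arm.current_ee_pos()
    arm.move_l([p[0],y,ZL],velocity=v); arm.dwell(.3)
def leave():
    arm.command_gripper(.085); p=arm.current_ee_pos(); arm.move_l([p[0],p[1],.055],velocity=.15)
def enter(x,y):
    arm.movep([x,y,.055],O)
    arm.move_l([x,y,ZL],velocity=.12)
    f=np.mean([arm.current_wrist_force() for _ in range(3)],0); arm.command_gripper(.07); return f
E
timeout 200 python3 - <<'E'
from h import *
np.set_printoptions(precision=4,suppress=True)
deliver(.178,.08); print(offset(arm.get_image("wrist")["image"]),arm.current_wrist_force(),arm.current_time())
leave()
print(enter(.500,-.055),arm.current_ee_pos(),arm.current_time())
d=arm.get_image("wrist"); print(offset(d["image"]))
p=probe(.04,.1); print(p[:,3:]); arm.dwell(.1)
d=snap("w5"); print(offset(d["image"]),arm.current_ee_pos(),arm.current_time())
E
```

```text
(array([247., 399.]), np.float64(-0.2)) [-0.168  -0.2624  0.0736] 12.6583
[0.0432 0.1481 0.1541] [ 0.5008 -0.0552 -0.0042] 15.475
(array([266., 374.]), np.float64(-1.4))
[[ 0.1591 -0.1139 -0.1195]
 [ 0.3669 -0.0324  0.4146]
 [-0.5905 -0.1087 -0.4841]
 [ 0.3532 -0.0925 -0.851 ]
 [-0.077  -0.0028 -0.104 ]]
(array([260., 367.]), np.float64(-4.0)) [ 0.5005 -0.0155 -0.0044] 16.2917
```

View pics/w5.png

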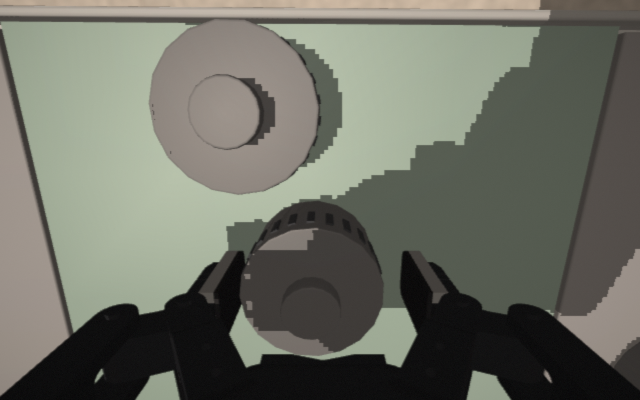

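Holder 2 (columns 240–384) rests against the left, pushing pad with no glide, so it looks rough. I'll confirm with a push in −y, where it has to go anyway.

```bash
timeout 200 python3 - <<'E'
from h import *
np.set_printoptions(precision=4,suppress=True)
p=probe(-.05,.1); print(p[:,3:]); arm.dwell(.1)
d=snap("w6"); o=offset(d["image"]); print(o,arm.current_ee_pos(),arm.current_time())
if o[1]>2:
    deliver(-.222,.05); print(offset(arm.get_image("wrist")["image"]),arm.current_wrist_force(),arm.current_time())
    leave()
    print(enter(.432,-.045),arm.current_ee_pos(),arm.current_time())
    print(offset(arm.get_image("wrist")["image"]))
    p=probe(.04,.1); print(p[:,3:]); arm.dwell(.1)
    d=snap("w7"); print(offset(d["image"]),arm.current_ee_pos(),arm.current_time())
E
```

```text
[[-0.0575  0.366  -0.1456]
 [-0.0581  0.4998 -0.1027]
 [-0.4981  0.8191 -0.6872]
 [ 0.1134  0.5736  0.2494]
 [-0.176   0.0632  0.1977]]
(array([278., 385.]), np.float64(3.2)) [ 0.5005 -0.0651 -0.0044] 17.1583
(array([247., 399.]), np.float64(-0.2)) [-0.2841  3.5486  3.1421] 21.025
[ 0.2629 -1.0064 -0.7457] [ 0.4327 -0.0452 -0.0043] 23.6583
(array([268., 378.]), np.float64(-0.2))
[[-0.0534  0.5107  0.3781]
 [-1.0295  0.8922  0.612 ]
 [ 0.2981 -0.0444 -0.316 ]
 [-0.3978 -0.4022  0.5818]
 [-0.1676  0.3454  0.618 ]]
(array([270., 379.]), np.float64(0.4)) [ 0.4326 -0.0055 -0.0044] 24.475
```

Holder 2 stuck to the pushing pad both ways (−4.0 and +3.2 mm), with a residual of 3.5 N at the end, so it is rough. Holder 3 glided to the middle, so it is polished. I'll deliver holder 3 and check everything.

```bash
timeout 200 python3 - <<'E'
from h import *
import cv2
deliver(.178,.08); print(arm.current_wrist_force(),arm.current_time())
leave(); p=arm.current_ee_pos()
arm.move_l([p[0],p[1],.13],velocity=.2); arm.movep([.36,-.02,.28],O); print(arm.current_time())
ims=[]
for n in("scene","side"):
    d=arm.get_image(n); np.savez(f"{n}1.npz",**{k:v for k,v in d.items() if isinstance(v,(np.ndarray,float,int))}); ims.append(cv2.resize(d["image"][70:370,180:500],None,fx=1.25,fy=1.25))
cv2.imwrite("pics/f.png",np.hstack(ims)[:,:,::-1])
E
```

```text
[ 0.65560229 -0.54298051 -0.68337066] 27.45
29.8917
```

View pics/f.png

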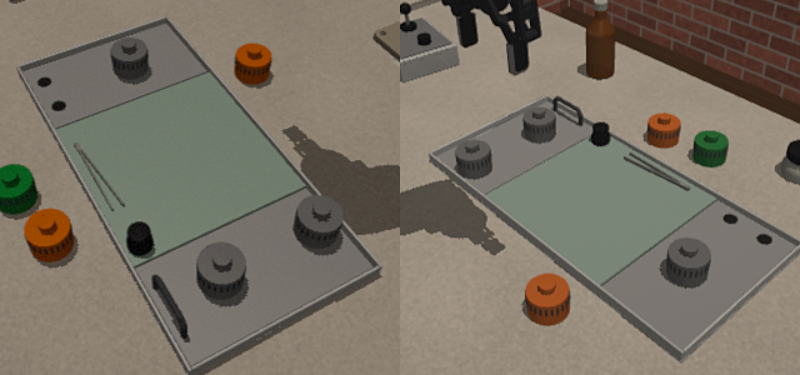

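All three holders stand upright on the carriers: two on the loop carrier at (221,260) and (319,213), one on the plain carrier at (129,52). The tweezers and loupe are undisturbed. I'll run a quick numeric check in each camera's own tray frame, then hand in.

```bash
timeout 100 python3 - <<'E'
from h import *
np.set_printoptions(precision=3,suppress=True)
ok=True
for n,c,P in(("scene",(.530,-.015),[(221,260),(319,213),(129,52)]),("side",(.520,-.028),[(139,118),(73,152),(288,252)])):
    d=dict(np.load(n+"1.npz"))
    for (u,v),cy in zip(P,(.203,.203,-.203)):
        q=ray(d,(180+u/1.25,70+v/1.25),.051)-c-[0,cy]; print(n,q); ok&=abs(q[1])<.038 and abs(q[0])<.103
print(ok,arm.current_time())
if ok: arm.close_job(); print("closed")
E
```

```text
scene [ 0.044 -0.016]
scene [-0.096 -0.013]
scene [-0.025  0.008]
side [ 0.048 -0.007]
side [-0.093 -0.007]
side [-0.02   0.014]
True 29.9917
the job is handed in; nothing more can be done
closed
```

I slid all three holders onto their carriers and handed the job in at about 30 s of the 59 s allowed. No verdict is reported back.

- **Sorting:** The holders nearest +x and nearest the robot glided clear of the pushing finger, so I took them as polished and slid them to the loop carrier. The middle holder stayed against the finger in both directions, with about 3.5 N residual force at its last stop. I took it as rough and slid it to the plain carrier.
- **How drag was judged:** Force could not be read while the arm moved, so I used how far each holder glided after a push, plus the force left at rest, rather than drag force during sliding.
- **Final check:** In both cameras each holder is within 16 mm of its carrier's centre along y (limit 47 mm). Along x the furthest is 96 mm from centre (limit 107 mm). By eye the holders stand upright and the tweezers and loupe have not moved. I did not measure tilt or specimen positions, and the bottle, jar and screwdriver were not all in the final crop.
- **What disagreed:**
  - The two cameras differed by about 5–10 mm in world position, so I compared positions within each camera's own view of the tray.
  - With the gripper open, the fingertips sat about 30 mm higher than the TCP point suggested. My first push on holder 1 therefore pushed its knob, with no sign of tipping. I then lowered the fingers, and all later pushes were on the body.

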